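# Clear the jig and swing its bars into line

## Robot

A 6-joint arm with a two-finger parallel gripper is mounted at the origin on a cart in front of the work surface, level with it; the furniture and walls round the work are solid. World frame = base frame: x ahead of the robot, y to its left, z up, the work surface at z = 0. Lengths are in m, angles in rad, forces in N, time in s.
With the tool pointing down it reaches from about 0.375 to 0.975 m from the base axis. Payload 3.8 kg.
Tool frame: the origin (TCP) lies at the very end of the fingers, on their centre line; the grasp point (between the pads) lies 19 mm behind it; z points along the fingers, y is the line along which they close (so a half turn about z gives the same grasp; the last joint's range is limited). The gripper opens to 85 mm and grips with 20 to 120 N. Pads are 22 mm wide; open, the fingers measure 114 mm over their backs; the gripper's body (76 mm by 85 mm) begins 54 mm behind the grasp point. The pads swing forward as they close: fully open they stand 13 mm farther back than shut.
Start: joints at [1.159, 0.264, 1.604, -0, 1.274, -0.037], TCP at [0.247, 0.628, 0.231] pointing down, gripper open.
Joint ranges: [-2.63, 2.63], [-0.94, 2.18], [0.31, 2.57], [-1.31, 4.45], [0, 2.66], [-2.55, 2.55]. Speed limits (rad/s): [2.57, 2.57, 3.14, 3.14, 3.14, 3.14].

## Interface

Orientations are given as a rotation vector (axis times angle).
In Python, from workcell import monitor, viewer, job gives the robot as it stands. The module is installed in compiled form; this text tells all that it offers.
- The arm moves only by the tool step_arm, never from a script. Its argument "series" is one flat list of numbers, 4 for each row, row after row: the shift along the tool's x, y, z in m, then the turn about the tool's z in rad. A call has 1 to 8 rows; each row is the pose to reach, as a shift and turn from the pose commanded when the call began, along the tool's axes at that moment; what a row does not reach only later rows make up. A row lasts 1/8 s, in which the tool goes at most 62.5 mm and 10.7 degrees, less where a joint would pass 70% of its speed; a pose out of reach is approached as far as the arm can. A call with a gripper value outside its range is refused whole. "gripper" is the opening, from 0 (shut) to 1 (fully open), set as the call begins (left out, the last holds). The fingers move at their own pace and stop on an object; "newtons" is the grip in N (left out, the last holds). Time passes only in rows, so rows that repeat a pose let the fingers close. It gives the time, the measured TCP pose, the force, the opening and the grip force at its end, in the units of the state.
- monitor.read_state(): the state, without advancing time (a new reading comes with each control period).
- viewer.read_camera(name): name is "scene" or "top"; returns a dict with "image" (384x512x3 uint8, red, green, blue), "intrinsics" (3x3 intrinsics, pixels), "T" (4x4, takes a point from camera to world coordinates). Camera axes: x right, y up, looking along -z (the intrinsics and any distortion apply to the point x, -y, -z); pixel columns grow to the right and rows downward; lengths in m; the calibration is good to about 2 mm. A picture is of the moment at which its call begins. There is no depth.
- job.finish_job(): hands the job in; it is judged then, once.
Trained networks look in a picture, given as the dict that the camera call returned (one of the last four; its "shot" number tells which), for a name from the list of things; names that differ only in an ending like _2 or _b are one class to them, and where a whole thing is asked for, a point or a joint stands for the part that bears it (a point fixed in the world has none). Each returns a list of dicts, best first, with "score" (0 to 1); they miss things now and then, are a little off and sometimes report something else, mostly with a low value. They report only what shows in the picture. A call takes as long as a camera call. They do not tell look-alikes from the thing itself.
- viewer.boxes_of(picture, label): "extent" ([centre column, centre row, width, height] in pixels, round what is visible of it).
- viewer.spot_point(picture, label): "point" ([column, row] in pixels: a listed point, or the origin of a listed thing).
The state is a dict: "time": time; "q": joint angles; "joint_vel": joint speeds; "joint_torque": joint torques, N m; "tool_pos": TCP position; "tcp_rot": TCP orientation; "wrist_force": force on the tool from outside, world axes, zero at the start; "torque": the same for the moment, N m; "width": opening from 0.0 (shut) to 1.0 (fully open); "grip_force": force on a finger pad.
Only numpy, scipy, OpenCV 4.12 (cv2) and the standard library are available. Lean on these libraries where they do the work, as an engineer would, in place of code of your own. Each camera call takes 0.05 s, during which the arm holds its last target. There are 200 camera calls.

## Task

Make the jig ready for the next job. First clear its plate: hang every blue T-bracket that stands there by its eye on a peg of the green rack and let it go. Then take each bar in turn: push its forked end fully home on its post and, keeping it there, swing the bar round the post - slid along the plate, not lifted off it - until it lies against its brass stop pin, so that both bars lie along the white line. Leave the jar, the oilstone and the felt wheel where they are.

Things in the scene. Friction and masses are not known exactly. Their poses are not given: they have to be found in the camera images.
- jig: Grey jig plate screwed to the bench, 190 x 370 x 12 mm, with small dark holes. Origin: centre of its underside; its x axis points away from the robot, its y axis runs along its length to the robot's left (the plate is turned a little from start to start). A white scribed line runs along y at x = -45 mm. The plate does not move.
- post_left (a point): Dark steel post at the left end of the jig's line, 14 mm diameter, standing 32 mm above the plate. This point: on the post's axis, level with the plate's top, at jig x = -45, y = +165 mm. The left bar pivots about it.
- mark_left (a point): Point on the plate's top on the white line, at jig x = -45, y = +20 mm, 145 mm from post_left: bar_left_tip must come over it. This bar's brass stop pin (fixed, 12 mm diameter, 26 mm high) stands at jig x = -66, y = +33 mm; the bar's near side (towards the robot) just touches it when the bar lies on the line.
- bar_left: The left aluminium bar, 30 mm wide, 20 high, 0.4 kg, loose, flat on the plate. Forked at one end: an 18 mm slot between 6 mm prongs that reach 9.5 mm behind the origin; the solid bar runs from 8 to 150 mm ahead of it. Origin: underside, in the slot, within 1 mm of the post's axis when fully home; x axis: from fork to free end. Starts about 12 mm short of home on post_left.
- bar_left_tip (a point): Point on the underside of bar_left, on its centre line, 145 mm from its origin and 5 mm short of its free end; same axes as the bar. At the start the bar points 0.7 to 1.0 rad off the line, its free end swung away from the robot.
- post_right (a point): Dark steel post at the right end of the jig's line, 14 mm diameter, standing 32 mm above the plate. This point: on the post's axis, level with the plate's top, at jig x = -45, y = -165 mm. The right bar pivots about it.
- mark_right (a point): Point on the plate's top on the white line, at jig x = -45, y = -20 mm, 145 mm from post_right: bar_right_tip must come over it. This bar's brass stop pin (fixed, 12 mm diameter, 26 mm high) stands at jig x = -66, y = -33 mm; the bar's near side (towards the robot) just touches it when the bar lies on the line.
- bar_right: The right aluminium bar, 30 mm wide, 20 high, 0.4 kg, loose, flat on the plate. Forked at one end: an 18 mm slot between 6 mm prongs that reach 9.5 mm behind the origin; the solid bar runs from 8 to 150 mm ahead of it. Origin: underside, in the slot, within 1 mm of the post's axis when fully home; x axis: from fork to free end. Starts about 12 mm short of home on post_right.
- bar_right_tip (a point): Point on the underside of bar_right, on its centre line, 145 mm from its origin and 5 mm short of its free end; same axes as the bar. At the start the bar points 0.7 to 1.0 rad off the line, its free end swung away from the robot.
- bracket_1: Blue T-bracket 1 (all alike, two or three present), 0.25 kg, standing upright on the jig plate in the bars' way. Foot 50 x 50 x 10 mm; on it an upright web 9 mm thick (along x), 44 mm wide (along y), top edge 120 mm above the underside; plain above 60 mm, where it can be pinched from above across its 9 mm. Origin: centre of its underside; z up.
- bracket_1_eye (a point): Centre of the eye of bracket_1: a round hole of 28 mm diameter through the web along x, 46 mm above the underside, in the middle of the web's thickness; same axes as the bracket. The centre of mass lies below the eye's top, so the bracket hangs upright.
- bracket_2: Blue T-bracket 2 (all alike, two or three present), 0.25 kg, standing upright on the jig plate in the bars' way. Foot 50 x 50 x 10 mm; on it an upright web 9 mm thick (along x), 44 mm wide (along y), top edge 120 mm above the underside; plain above 60 mm, where it can be pinched from above across its 9 mm. Origin: centre of its underside; z up.
- bracket_2_eye (a point): Centre of the eye of bracket_2: a round hole of 28 mm diameter through the web along x, 46 mm above the underside, in the middle of the web's thickness; same axes as the bracket. The centre of mass lies below the eye's top, so the bracket hangs upright.
- bracket_3: Blue T-bracket 3 (all alike, two or three present), 0.25 kg, standing upright on the jig plate in the bars' way. Foot 50 x 50 x 10 mm; on it an upright web 9 mm thick (along x), 44 mm wide (along y), top edge 120 mm above the underside; plain above 60 mm, where it can be pinched from above across its 9 mm. Origin: centre of its underside; z up.
- bracket_3_eye (a point): Centre of the eye of bracket_3: a round hole of 28 mm diameter through the web along x, 46 mm above the underside, in the middle of the web's thickness; same axes as the bracket. The centre of mass lies below the eye's top, so the bracket hangs upright.
- rack: Green peg rack fixed to the bench on the right. Base 100 x 240 x 12 mm; on it, at x = +26 to +42 mm, a crossbar with its top at 160 mm, on uprights at y = +/-110 mm. Three level steel pegs, 8 mm diameter, 85 mm apart, stick out of the crossbar along -x (towards the robot), their axes 150 mm up. Origin: centre of the base's underside; position and yaw vary.
- peg_1 (a point): Point on the axis of the left peg, 150 mm above the bench and 34 mm in front of the crossbar; axes of the rack (the peg runs along x, free end at -x). The peg ends 37 mm further out (-x) in a small bent-up tip whose top is 9 mm above the peg's axis. A bracket hanging here has its eye's centre about 10 mm below this point.
- peg_2 (a point): Point on the axis of the middle peg, 150 mm above the bench and 34 mm in front of the crossbar; axes of the rack (the peg runs along x, free end at -x). The peg ends 37 mm further out (-x) in a small bent-up tip whose top is 9 mm above the peg's axis. A bracket hanging here has its eye's centre about 10 mm below this point.
- peg_3 (a point): Point on the axis of the right peg, 150 mm above the bench and 34 mm in front of the crossbar; axes of the rack (the peg runs along x, free end at -x). The peg ends 37 mm further out (-x) in a small bent-up tip whose top is 9 mm above the peg's axis. A bracket hanging here has its eye's centre about 10 mm below this point.
- paste_jar: Bystander: round jar with black lid, 55 mm diameter, 46 mm high; origin: centre of its underside. Leave alone.
- oilstone: Bystander: grey oilstone block, 72 x 30 x 22 mm; origin: centre of its underside. Leave alone.
- felt_wheel: Bystander: white felt wheel with a thin upright mandrel, 43 mm diameter, 50 mm high; origin: centre of its underside. Leave alone.
Things that resemble listed ones, but are neither listed nor needed, are in the scene too. What is shaped like the bracket_1 but orange is not meant.

How it is judged:
On the way, in this order (a step that is already met when the one before it is completed fails the run):
1. every T-bracket present hangs by its eye on a peg of the rack, let go (((horizontal distance between bracket_1_eye and peg_1 below 0.03 m and y of bracket_1_eye in the frame of peg_1 between -0.011 and 0.011 m and z of bracket_1_eye in the frame of peg_1 between -0.016 and 0.008 m) or (horizontal distance between bracket_1_eye and peg_2 below 0.03 m and y of bracket_1_eye in the frame of peg_2 between -0.011 and 0.011 m and z of bracket_1_eye in the frame of peg_2 between -0.016 and 0.008 m) or (horizontal distance between bracket_1_eye and peg_3 below 0.03 m and y of bracket_1_eye in the frame of peg_3 between -0.011 and 0.011 m and z of bracket_1_eye in the frame of peg_3 between -0.016 and 0.008 m)) and contact force between the fingers and bracket_1 below 0.1 N and linear speed of each of bracket_1, bracket_2, bracket_3 below 0.03 m/s and ((horizontal distance between bracket_2_eye and peg_1 below 0.03 m and y of bracket_2_eye in the frame of peg_1 between -0.011 and 0.011 m and z of bracket_2_eye in the frame of peg_1 between -0.016 and 0.008 m) or (horizontal distance between bracket_2_eye and peg_2 below 0.03 m and y of bracket_2_eye in the frame of peg_2 between -0.011 and 0.011 m and z of bracket_2_eye in the frame of peg_2 between -0.016 and 0.008 m) or (horizontal distance between bracket_2_eye and peg_3 below 0.03 m and y of bracket_2_eye in the frame of peg_3 between -0.011 and 0.011 m and z of bracket_2_eye in the frame of peg_3 between -0.016 and 0.008 m)) and contact force between the fingers and bracket_2 below 0.1 N and ((horizontal distance between bracket_3_eye and peg_1 below 0.03 m and y of bracket_3_eye in the frame of peg_1 between -0.011 and 0.011 m and z of bracket_3_eye in the frame of peg_1 between -0.016 and 0.008 m) or (horizontal distance between bracket_3_eye and peg_2 below 0.03 m and y of bracket_3_eye in the frame of peg_2 between -0.011 and 0.011 m and z of bracket_3_eye in the frame of peg_2 between -0.016 and 0.008 m) or (horizontal distance between bracket_3_eye and peg_3 below 0.03 m and y of bracket_3_eye in the frame of peg_3 between -0.011 and 0.011 m and z of bracket_3_eye in the frame of peg_3 between -0.016 and 0.008 m)) and contact force between the fingers and bracket_3 below 0.1 N), for 0.3 s.
2. both bars are home on their posts and lie along the line (horizontal distance between bar_left and post_left below 0.005 m and horizontal distance between bar_left_tip and mark_left below 0.006 m and height (world z) of each of bar_left_tip, bar_right_tip below 0.016 m and horizontal distance between bar_right and post_right below 0.005 m and horizontal distance between bar_right_tip and mark_right below 0.006 m), for 0.2 s.
At the end, for the whole second after the job is handed in: Every T-bracket present hangs by its eye on a peg (peg through the eye, eye centre within 30 mm of the peg's point along it), released and at rest; each bar lies flat on the plate at rest, its origin within 5 mm of its post's axis and its tip point within 6 mm of its mark, seen from above (all of step 1 and all of step 2 and linear speed of each of bar_left, bar_right below 0.02 m/s); the robot touches nothing.
It fails at once if a bar is lifted off the plate (by more than 25 mm at either end) (height (world z) of any of bar_left, bar_left_tip, bar_right, bar_right_tip above 0.037 m).
It fails at once if a bar's fork is taken right away from its post (more than 65 mm) (horizontal distance between bar_left and post_left above 0.065 m or horizontal distance between bar_right and post_right above 0.065 m).
It fails at once if the jar, the oilstone or the felt wheel is moved (more than 30 mm) (distance of any of paste_jar, oilstone, felt_wheel from where it was at the start of the episode above 0.03 m).
Of bracket_1, bracket_2, bracket_3 only 2 to 3 are there at a start; the rules pass over those that are not, and their reading is None.
At some moment in a run one of bar_left, bar_right may be knocked a few centimetres aside while the robot is not near it.
It also fails if it takes over 205 s, if anything falls off the work surface, if the arm or the gripper's body presses on something with over 40 N, if the wrist force passes 120 N, or if a joint passes its speed limit or range.

## Working session

There is one attempt and no reset: what is moved stays moved. The work goes in short steps, Python scripts to look and compute and a tool call to move; the robot and the scene stay as the last step left them, time stands still between calls to the robot, and variables do not carry over. Pictures are saved under pics/ and viewed, at most 15 in all, crops included, and the job is handed in when it is done.

Besides the shell and the picture viewer there is one more tool, called as name(argument=value, ...) on one line, values as JSON. step_arm: Moves the arm, as the interface text tells. Its arguments: {"type":"object","properties":{"series":{"type":"array"},"gripper":{"type":"number"},"newtons":{"type":"number"}},"required":["series"]}

```bash
mkdir -p pics; cat > h.py <<'E'
import numpy as np, cv2
from workcell import monitor, viewer, job
from scipy.spatial.transform import Rotation as R
def ray(p,uv):
    K=np.array(p["intrinsics"]);T=np.array(p["T"])
    d=np.linalg.inv(K)@np.array([uv[0],uv[1],1.]);d=T[:3,:3]@np.array([d[0],-d[1],-d[2]])
    return T[:3,3],d
def onz(p,uv,z):
    o,d=ray(p,uv);return o+d*(z-o[2])/d[2]
def proj(p,X):
    K=np.array(p["intrinsics"]);T=np.array(p["T"])
    c=T[:3,:3].T@(np.array(X)-T[:3,3]);c=K@np.array([c[0],-c[1],-c[2]]);return c[:2]/c[2]
def save(p,n,s=1.5):
    cv2.imwrite("pics/"+n,cv2.resize(p["image"][:,:,::-1],None,fx=s,fy=s,interpolation=cv2.INTER_CUBIC))
E
python3 - <<'E'
from h import *
s=monitor.read_state();print(s)
for n in("scene","top"):
    p=viewer.read_camera(n);save(p,n+"0.png");print(n,p.keys(),np.round(p["T"],3).tolist(),np.round(p["intrinsics"],1).tolist())
    for l in["post_left","post_right","mark_left","mark_right","bar_left","bar_left_tip","bar_right","bar_right_tip","bracket_1","bracket_1_eye","rack","peg_1","peg_2","peg_3","paste_jar","oilstone","felt_wheel"]:
        z={"bracket_1_eye":.058,"rack":0,"peg_1":.15,"peg_2":.15,"peg_3":.15,"paste_jar":0,"oilstone":0,"felt_wheel":0}.get(l,.012)
        for r in viewer.spot_point(p,l)[:5]: print(l,round(r["score"],2),np.round(r["point"],1),np.round(onz(p,r["point"],z),3))
E
```

```text
{'time': 0.0, 'q': array([ 1.15909733e+00,  2.64788768e-01,  1.60539474e+00, -1.29774817e-05,
        1.27368002e+00, -3.69539294e-02]), 'joint_vel': array([-8.65991661e-04, -1.39049786e-03,  5.66439377e-05,  5.23349601e-04,
       -2.04784984e-04, -6.19543536e-05]), 'joint_torque': array([-1.93961954e-03, -5.15110695e+01, -3.67311358e+01, -1.33119090e-05,
        1.30011037e-02, -5.63661928e-06]), 'tool_pos': array([0.24681888, 0.62746547, 0.22992682]), 'tcp_rot': array([-0.58511171, -3.08612035,  0.00348149]), 'wrist_force': array([0.34941142, 0.81566969, 0.99084215]), 'torque': array([-0.01455347, -0.01884831, -0.0477956 ]), 'grip_force': 0.0, 'width': 1.0016714858579185}
scene dict_keys(['image', 'intrinsics', 'T', 'shot']) [[0.876, 0.288, -0.386, -0.004], [-0.482, 0.539, -0.691, -0.931], [0.009, 0.792, 0.611, 0.956], [0.0, 0.0, 0.0, 1.0]] [[457.9, 0.0, 254.4], [0.0, 457.9, 195.7], [0.0, 0.0, 1.0]]
post_left 0.75 [199.5 161.4] [0.513 0.417 0.012]
post_left 0.57 [204.5 162.9] [0.525 0.399 0.012]
post_right 0.83 [236.7 213.9] [0.497 0.08  0.012]
post_right 0.73 [201.5 160.2] [0.523
[... 2949 characters left out ...]
.6 210.1] [0.497 0.327 0.   ]
peg_1 0.8 [358.3 233.7] [ 0.419 -0.229  0.15 ]
peg_1 0.58 [329.9 229.5] [ 0.431 -0.156  0.15 ]
peg_1 0.55 [393.4 239.7] [ 0.402 -0.319  0.15 ]
peg_2 0.8 [358.3 233.7] [ 0.419 -0.229  0.15 ]
peg_2 0.58 [329.9 229.5] [ 0.431 -0.156  0.15 ]
peg_2 0.55 [393.4 239.7] [ 0.402 -0.319  0.15 ]
peg_3 0.8 [358.3 233.7] [ 0.419 -0.229  0.15 ]
peg_3 0.58 [329.9 229.5] [ 0.431 -0.156  0.15 ]
peg_3 0.55 [393.4 239.7] [ 0.402 -0.319  0.15 ]
paste_jar 0.58 [218.7 139.8] [0.702 0.141 0.   ]
oilstone 0.62 [249.  139.6] [0.701 0.051 0.   ]
oilstone 0.27 [170.2 169.5] [0.616 0.284 0.   ]
oilstone 0.2 [208.4 168.5] [0.617 0.172 0.   ]
felt_wheel 0.48 [170.9 262.4] [0.345 0.282 0.   ]
```

View pics/scene0.png

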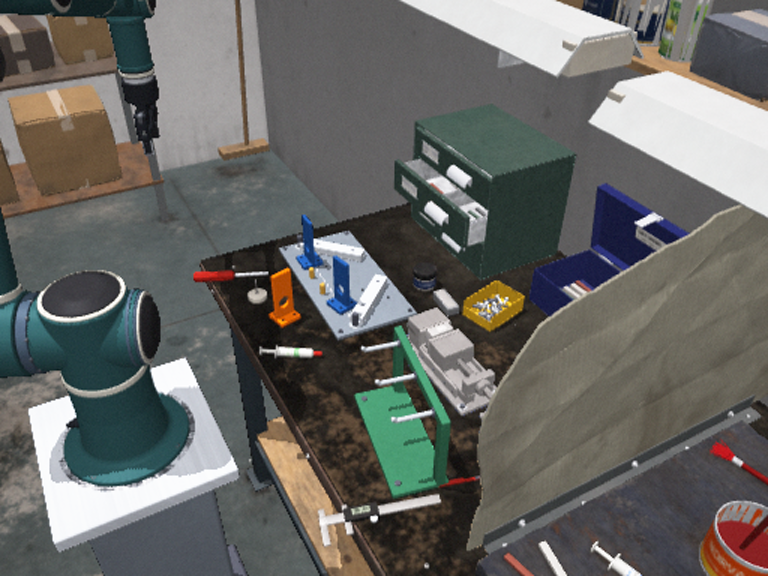

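```bash
python3 - <<'E'
import cv2
im=cv2.imread("pics/top0.png")  # 1.5x
c=im[150:450,150:650]; cv2.imwrite("pics/top0c.png",cv2.resize(c,None,fx=1.6,fy=1.6,interpolation=cv2.INTER_CUBIC))
E
```

```text
(no output)
```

View pics/top0c.png

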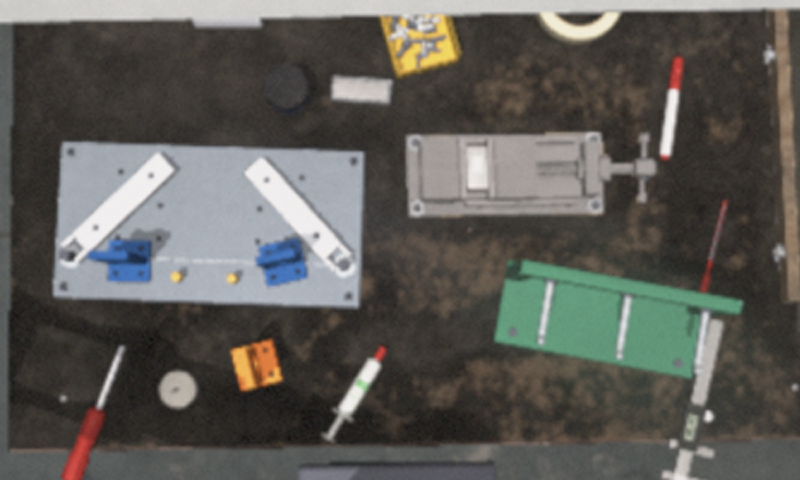

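Two blue T-brackets stand on the plate, at crop (130,260) and (280,262). The orange one at (257,365) is off the plate and the wrong colour, so it's a look-alike. The rack is at (620,320) with its pegs free. The jar is at (288,87), the oilstone at (360,90) and the felt wheel at (177,390). Next I'll fit the poses and overlay them in an enlarged crop.

```bash
cat > fit.py <<'E'
from h import *
from scipy.optimize import least_squares
c2o=lambda a:(np.array(a,float)/1.6+150)/1.5
def tf(x,y,a,P):
    P=np.array(P,float);c,s=np.cos(a),np.sin(a)
    return np.c_[x+c*P[:,0]-s*P[:,1],y+s*P[:,0]+c*P[:,1],P[:,2]]
def fit(p,P,uv,x0):
    f=lambda v:(np.array([proj(p,q) for q in tf(*v,P)])-uv).ravel()
    r=least_squares(f,x0);return r.x,np.sqrt(np.mean(r.fun**2))
JC=[[.095,.185,.012],[.095,-.185,.012],[-.095,-.185,.012],[-.095,.185,.012]]
PEG=[[-.045,y,.15] for y in(.085,0,-.085)]+[[.026,y,.15] for y in(.085,0,-.085)]
def box(x0,x1,y0,y1,z0,z1):
    q=[(x,y,z) for z in(z0,z1) for x,y in((x0,y0),(x1,y0),(x1,y1),(x0,y1))]
    return q,[(i,(i+1)%4) for i in range(4)]+[(i+4,(i+1)%4+4) for i in range(4)]+[(i,i+4) for i in range(4)]
def wire(im,p,pose,bx,col,s,o):
    q,e=bx;w=np.array([(proj(p,k)-o)*s for k in tf(*pose,q)])
    for i,j in e: cv2.line(im,tuple(np.int32(w[i])),tuple(np.int32(w[j])),col,1,cv2.LINE_AA)
E
cat > m1.py <<'E'
from fit import *
import sys,json
p=viewer.read_camera("top");img=p["image"][:,:,::-1]
J,e=fit(p,JC,c2o([[62,142],[363,152],[358,307],[54,297]]),[.54,.23,0]);print("jig",J.round(4),e)
PEG2=[[-.045,y,.155] for y in(.085,0,-.085)]+[[.026,y,.15] for y in(.085,0,-.085)]
Rk,e=fit(p,PEG2,c2o([[541,343],[619,358],[697,373],[551,283],[628,295],[706,310]]),[.45,-.24,-.14]);print("rack ref(x of jig frame)",Rk.round(4),e)
F=[[-.025,.025,.022],[-.025,-.025,.022],[.025,-.025,.022]]
# brackets: blue mask moments as a start
hsv=cv2.cvtColor(p["image"],cv2.COLOR_RGB2HSV)
m=((hsv[...,0]>100)&(hsv[...,0]<125)&(hsv[...,1]>150)&(hsv[...,2]>60)).astype(np.uint8);m[:, :128]=0;m[:180]=0;m[230:]=0;m[:,250:]=0
n,l,st,c=cv2.connectedComponentsWithStats(m);print([(s.tolist(),k.round(1)) for s,k in zip(st,c) if 30<s[4]<3000])
B=[]
def sil(v):
    mm=np.zeros((384*4,512*4),np.uint8)
    for bx in(box(-.025,.025,-.025,.025,.012,.022),box(-.0045,.0045,-.022,.022,.022,.132)):
        w=np.array([proj(p,k)*4+1.5 for k in tf(*v,bx[0])]);cv2.fillConvexPoly(mm,cv2.convexHull(np.int32(w.round())),255)
    return cv2.resize(mm,(512,384),interpolation=cv2.INTER_AREA)/255.
from scipy.optimize import minimize
for i in sorted([i for i in range(1,n) if st[i][4]>100],key=lambda i:c[i][0]):
    mk=cv2.morphologyEx((l==i).astype(np.uint8),cv2.MORPH_CLOSE,np.ones((3,3)))
    w=onz(p,c[i],.03);best=None
    for a in(-.2,.1,.4):
        r=minimize(lambda v:np.abs(sil(v)-mk).sum(),[w[0],w[1],a],method="Nelder-Mead",options=dict(initial_simplex=[[w[0],w[1],a],[w[0]+.01,w[1],a],[w[0],w[1]+.01,a],[w[0],w[1],a+.2]]))
        if best is None or r.fun<best.fun:best=r
    B.append(best.x);print("bracket",best.x.round(4),best.fun,mk.sum())
s=6;o=np.array([120,155]);im=cv2.resize(img[155:235,120:253],None,fx=s,fy=s,interpolation=cv2.INTER_CUBIC)
wire(im,p,J,box(-.095,.095,-.185,.185,.012,.012),(0,255,255),s,o-.5+.5/s)
for y in(.165,-.165):wire(im,p,J,box(-.052,-.038,y-.007,y+.007,.012,.044),(0,0,255),s,o)
for b in B:
    wire(im,p,b,box(-.025,.025,-.025,.025,.012,.022),(0,255,0),s,o);wire(im,p,b,box(-.0045,.0045,-.022,.022,.022,.132),(255,255,0),s,o)
cv2.imwrite("pics/ov1.png",im)
o=np.array([295,190]);im2=cv2.resize(img[190:270,295:420],None,fx=s,fy=s,interpolation=cv2.INTER_CUBIC)
wire(im2,p,Rk,box(.026,.042,-.118,.118,.1,.16),(0,255,255),s,o)
wire(im2,p,Rk,box(-.05,.05,-.12,.12,0,.012),(0,255,255),s,o)
for y in(.085,0,-.085):wire(im2,p,Rk,box(-.045,.026,y-.004,y+.004,.146,.154),(0,0,255),s,o)
cv2.imwrite("pics/ov2.png",im2)
json.dump(dict(J=J.tolist(),R=Rk.tolist(),B=[b.tolist() for b in B]),open("m.json","w"))
E
python3 m1.py
```

```text
jig [ 0.5437  0.233  -0.0492] 0.5380525530558834
rack ref(x of jig frame) [ 0.4221 -0.2344 -0.1987] 0.5359134919469913
[([138, 201, 24, 16, 210], array([152.4, 208.5])), ([208, 202, 19, 16, 173], array([217. , 209.6]))]
bracket [ 0.5008  0.3281 -0.1661] 102.89019607843137 253
bracket [0.4972 0.1455 0.3246] 116.56470588235294 207
```

View pics/ov1.png

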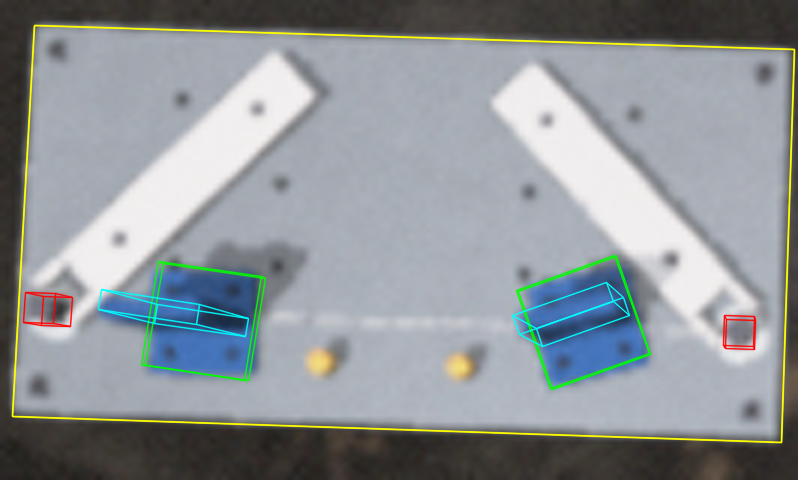

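View pics/ov2.png

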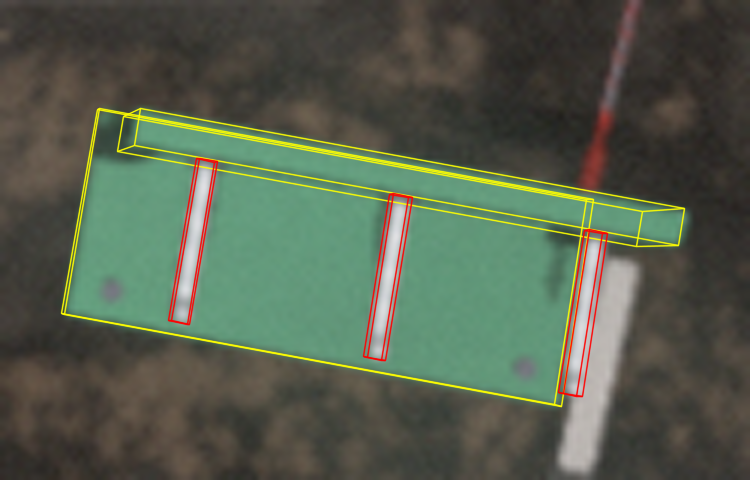

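The overlay confirms the jig and rack fits and both blue brackets at crop (205,320) and (585,320). Next I'll plan the approach to the left bracket.

```bash
cat > plan.py <<'E'
from fit import *
import sys,json
def cur():
    s=monitor.read_state();M=R.from_rotvec(s["tcp_rot"]).as_matrix();return s,np.array(s["tool_pos"]),M
def plan(*ts):
    s,p,M=cur();ya=np.arctan2(M[1,1],M[0,1]);print("t",round(s["time"],1),"at",p.round(4),"phi",round(ya,3),"q",s["q"].round(2),"F",s["wrist_force"].round(1))
    for x,y,z,phi in ts:
        d=M.T@(np.array([x,y,z])-p);t=(ya-phi+np.pi)%(2*np.pi)-np.pi;print("->",np.round([x,y,z,phi],3),"shift",d.round(4),"turn",round(t,4))
if __name__=="__main__":
    a=[float(v) for v in sys.argv[1:]];plan(*[a[i:i+4] for i in range(0,len(a),4)])
E
python3 plan.py .5008 .3281 .25 -.13 .5008 .3281 .095 -.13
python3 -c "
from fit import *
import json
print(tf(*json.load(open('m.json'))['R'],[[-.008,.085,.15],[-.008,0,.15],[-.008,-.085,.15]]).round(4))
R_=json.load(open('m.json'))['R']
for y in(.085,0,-.085):print(tf(*R_,[[-.072,y,.15],[-.01,y,.15]]).round(4).tolist())"
```

```text
t 1.9 at [0.2471 0.6281 0.2313] phi 1.196 q [ 1.16  0.26  1.6   0.    1.27 -0.04] F [0.5 0.3 0.5]
-> [ 0.501  0.328  0.25  -0.13 ] shift [-0.3459 -0.1863 -0.0187] turn 1.326
-> [ 0.501  0.328  0.095 -0.13 ] shift [-0.3459 -0.1863  0.1363] turn 1.326
[[ 0.431  -0.1495  0.15  ]
 [ 0.4142 -0.2328  0.15  ]
 [ 0.3975 -0.3161  0.15  ]]
[[0.3683, -0.1369, 0.15], [0.4291, -0.1491, 0.15]]
[[0.3515, -0.2202, 0.15], [0.4123, -0.2324, 0.15]]
[[0.3347, -0.3035, 0.15], [0.3955, -0.3158, 0.15]]
```

step_arm(series=[-0.346,-0.186,-0.02,1.326,-0.346,-0.186,-0.02,1.326,-0.346,-0.186,-0.02,1.326,-0.346,-0.186,-0.02,1.326,-0.346,-0.186,-0.02,1.326,-0.346,-0.186,-0.02,1.326,-0.346,-0.186,-0.02,1.326,-0.346,-0.186,-0.02,1.326], gripper=0.5)

```text
time: 2.85
tool_pos: [0.502, 0.3272, 0.2515]
tcp_rot: [-2.363, -2.07, -0.001]
wrist_force: [0.6, 0.9, 0.4]
width: 0.501
grip_force: 0.0
```

```bash
python3 plan.py .5008 .3281 .25 -.13 .5008 .3281 .095 -.13; python3 - <<'E'
from h import *
p=viewer.read_camera("scene");save(p,"a.png",1)
im=p["image"][130:230,150:290,::-1];cv2.imwrite("pics/s1.png",cv2.resize(im,None,fx=5,fy=5,interpolation=cv2.INTER_CUBIC))
E
```

```text
t 2.9 at [0.502  0.3272 0.2515] phi -0.132 q [0.54 0.11 1.75 0.   1.28 0.67] F [0.6 0.9 0.4]
-> [ 0.501  0.328  0.25  -0.13 ] shift [ 0.0008 -0.0013  0.0015] turn -0.0018
-> [ 0.501  0.328  0.095 -0.13 ] shift [ 0.0007 -0.0013  0.1565] turn -0.0018
```

View pics/s1.png

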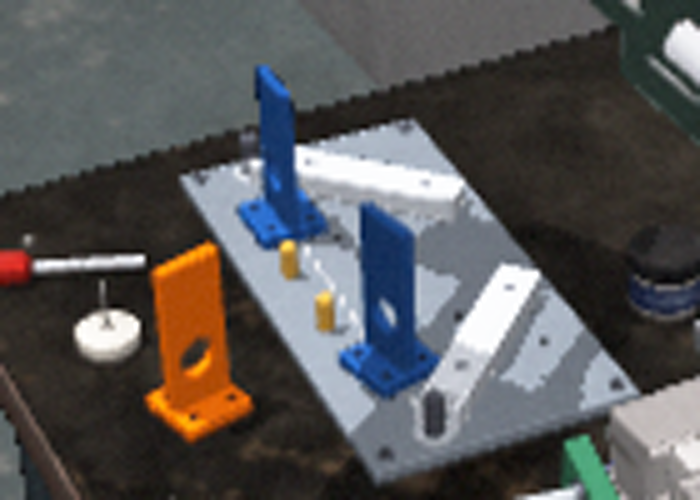

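The enlarged crop shows the two blue brackets upright on the plate, at (285,190) and (390,310). The orange look-alike stands off the plate at (195,340). I'm descending on the left blue one.

step_arm(series=[0,0,0.05,0,0,0,0.1,0,0,0,0.14,0,0,0,0.156,0,0,0,0.156,0])

```text
time: 3.52
tool_pos: [0.4998, 0.3289, 0.0944]
tcp_rot: [-2.358, -2.075, 0.003]
wrist_force: [0.2, -0.4, 0.8]
width: 0.502
grip_force: 0.0
```

step_arm(series=[0,0,0,0,0,0,0,0,0,0,0,0,0,0,0,0,0,0,0,0,0,0,0,0], gripper=0, newtons=50)

```text
time: 4.28
tool_pos: [0.5027, 0.3295, 0.0977]
tcp_rot: [2.361, 2.072, 0.007]
wrist_force: [0.7, 0.9, 6.8]
width: 0.1
grip_force: 49.9
```

```bash
python3 plan.py .5008 .3281 .095 -.13; python3 - <<'E'
from h import *
p=viewer.read_camera("scene")
im=p["image"][110:210,150:290,::-1];cv2.imwrite("pics/s2.png",cv2.resize(im,None,fx=5,fy=5,interpolation=cv2.INTER_CUBIC))
E
```

```text
t 4.3 at [0.5027 0.3295 0.0977] phi -0.13 q [0.54 0.24 1.9  0.   1.   0.67] F [0.7 0.9 6.8]
-> [ 0.501  0.328  0.095 -0.13 ] shift [-0.0016 -0.0018  0.0027] turn -0.0002
```

View pics/s2.png

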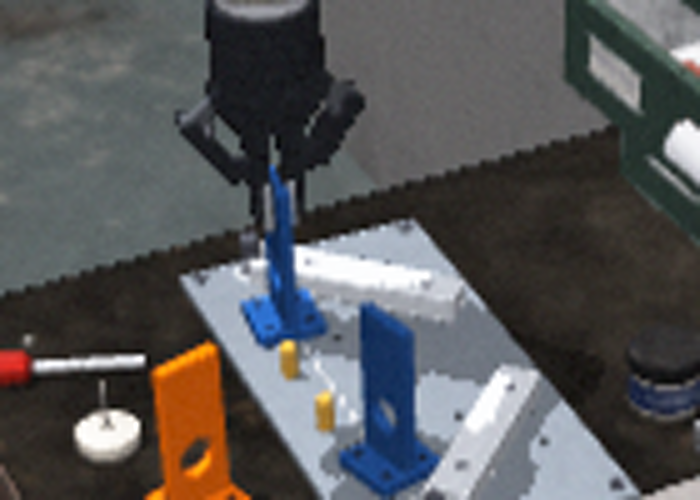

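step_arm(series=[0,0,-0.05,0,0,0,-0.1,0,0,0,-0.15,0,0,0,-0.155,0])

```text
time: 4.82
tool_pos: [0.5033, 0.3296, 0.2554]
tcp_rot: [2.36, 2.071, 0.014]
wrist_force: [-0.2, 0.6, -2.4]
width: 0.096
grip_force: 49.7
```

```bash
cat > eye.py <<'E'
from plan import *
# triangulate the held eye from both cameras; report in tool frame
s,p,M=cur();g=p+M@np.array([0,0,.04]);A=[];b=[]
for n in("scene","top"):
    c=viewer.read_camera(n);w=proj(c,g)
    L=sorted(viewer.spot_point(c,"bracket_1_eye"),key=lambda r:np.hypot(*(np.array(r["point"])-w)))
    if L:
        print(n,"expect",w.round(1),"got",np.round(L[0]["point"],1),round(L[0]["score"],2))
        if np.hypot(*(np.array(L[0]["point"])-w))<20:
            o,d=ray(c,L[0]["point"]);d/=np.linalg.norm(d);P=np.eye(3)-np.outer(d,d);A.append(P);b.append(P@o)
if len(A)==1: # use tool y=0 plane
    print("one view: using y=0 plane");n=M[:,1];A.append(10*np.outer(n,n));b.append(10*n*(n@p))
X=np.linalg.lstsq(np.vstack(A),np.hstack(b),rcond=None)[0];print("eye",X.round(4),"in tool",(M.T@(X-p)).round(4))
E
python3 plan.py .5 .329 .255 -.13;python3 eye.py
python3 - <<'E'
from plan import *
Rk=json.load(open('m.json'))['R'];print("phi",Rk[2])
plan(*[[*tf(*Rk,[[-.085,-.085,0]])[0][:2],z,Rk[2]] for z in(.255,)])
E
```

```text
t 4.8 at [0.5033 0.3296 0.2554] phi -0.13 q [ 0.54  0.11  1.74 -0.    1.28  0.67] F [-0.2  0.6 -2.4]
-> [ 0.5    0.329  0.255 -0.13 ] shift [-0.001  -0.0032  0.0004] turn -0.0002
scene expect [203.5 123.6] got [201.3 125.7] 0.64
top expect [136.4 203.1] got [136.9 205.7] 0.81
eye [0.4967 0.3305 0.209 ] in tool [-0.0002 -0.0069  0.0464]
phi -0.19874375610868442
t 5.0 at [0.4997 0.3275 0.2476] phi -0.13 q [ 0.54  0.11  1.75 -0.    1.28  0.67] F [-0.1 -0.2 -2.9]
-> [ 0.322 -0.301  0.255 -0.199] shift [-0.6462 -0.0947 -0.0053] turn 0.0686
```

step_arm(series=[-0.055,-0.001,-0.005,0,-0.11,-0.002,-0.005,0,-0.165,-0.004,-0.005,0,-0.22,-0.005,-0.005,0.02,-0.275,-0.006,-0.005,0.04,-0.33,-0.007,-0.005,0.069,-0.385,-0.022,-0.005,0.069,-0.43,-0.035,-0.005,0.069])

```text
time: 6.02
tool_pos: [0.4081, -0.0948, 0.2525]
tcp_rot: [-2.429, -1.987, 0.005]
wrist_force: [1.5, -0.8, -3.2]
width: 0.097
grip_force: 49.6
```

```bash
cat > peg.py <<'E'
from plan import *
# peg.py k z x1 x2 .. : targets above peg k at rack x positions
Rk=json.load(open('m.json'))['R'];k=int(sys.argv[1]);z=float(sys.argv[2])
plan(*[[*tf(*Rk,[[float(x),(.085,0,-.085)[k-1],0]])[0][:2],z,Rk[2]] for x in sys.argv[3:]])
E
python3 peg.py 3 .255 -.085
```

```text
t 6.0 at [ 0.4081 -0.0948  0.2525] phi -0.2 q [-0.29 -0.25  2.08 -0.    1.31 -0.09] F [ 1.5 -0.8 -3.2]
-> [ 0.322 -0.301  0.255 -0.199] shift [-0.2191 -0.0436 -0.0023] turn -0.0009
```

step_arm(series=[-0.055,-0.011,0,0,-0.11,-0.022,0,0,-0.165,-0.033,0,0,-0.219,-0.044,0,0,-0.219,-0.044,0,0])

```text
time: 6.65
tool_pos: [0.3214, -0.3014, 0.2527]
tcp_rot: [-2.434, -1.98, 0.002]
wrist_force: [-0.3, 0.6, -3.7]
width: 0.1
grip_force: 49.6
```

```bash
python3 eye.py; python3 peg.py 3 .195 -.085 -.012
```

```text
scene expect [243.1 265.9] got [241.7 266.4] 0.98
top expect [394.8 273.5] got [396.  271.3] 0.91
eye [ 0.3222 -0.3027  0.2123] in tool [-0.0012  0.0013  0.0403]
t 6.8 at [ 0.3239 -0.298   0.2538] phi -0.198 q [-0.8  -0.21  2.05  0.    1.31 -0.6 ] F [-0.2  0.4 -2.8]
-> [ 0.322 -0.301  0.195 -0.199] shift [-0.0034 -0.0012  0.0588] turn 0.0005
-> [ 0.394 -0.315  0.195 -0.199] shift [-0.0035  0.0718  0.0586] turn 0.0005
```

step_arm(series=[0,0,0.03,0,0,0,0.06,0,0,0,0.06,0,0,0,0.06,0])

```text
time: 7.35
tool_pos: [0.325, -0.299, 0.1961]
tcp_rot: [2.429, 1.991, 0.0]
wrist_force: [0.4, -0.2, -1.6]
width: 0.095
grip_force: 49.5
```

```bash
python3 eye.py; python3 peg.py 3 .193 -.085 -.012
```

```text
scene expect [244.3 281.8] got [240.5 283.6] 0.85
top expect [387.4 270.2] got [386.7 270.3] 0.66
eye [ 0.3208 -0.2969  0.1506] in tool [ 0.0013 -0.0045  0.0455]
t 7.5 at [ 0.325  -0.3     0.1968] phi -0.199 q [-0.8  -0.17  2.12  0.    1.19 -0.6 ] F [ 0.2 -0.1 -1.7]
-> [ 0.322 -0.301  0.193 -0.199] shift [-0.0015 -0.0028  0.0038] turn 0.0002
-> [ 0.394 -0.315  0.193 -0.199] shift [-0.0015  0.0702  0.004 ] turn 0.0002
```

step_arm(series=[-0.001,0.015,0.001,0,-0.001,0.03,0.001,0,-0.001,0.045,0.001,0,-0.001,0.06,0.001,0,-0.001,0.071,0.001,0,-0.001,0.071,0.001,0])

```text
time: 8.3
tool_pos: [0.3943, -0.3146, 0.1941]
tcp_rot: [-2.43, -1.991, 0.0]
wrist_force: [-0.7, 0.2, -2.5]
width: 0.096
grip_force: 49.6
```

```bash
python3 peg.py 3 .183 -.012;python3 - <<'E'
from h import *
a=[]
for n,(r,c) in(("scene",(180,200)),("top",(200,320))):
    p=viewer.read_camera(n);a.append(cv2.resize(p["image"][r:r+130,c:c+130,::-1],(400,400),interpolation=cv2.INTER_CUBIC))
cv2.imwrite("pics/s3.png",np.hstack(a))
E
```

```text
t 8.3 at [ 0.3943 -0.3146  0.1941] phi -0.198 q [-0.72 -0.03  2.   -0.    1.17 -0.52] F [-0.7  0.2 -2.5]
-> [ 0.394 -0.315  0.183 -0.199] shift [-0.0009 -0.0006  0.0111] turn 0.0006
```

View pics/s3.png

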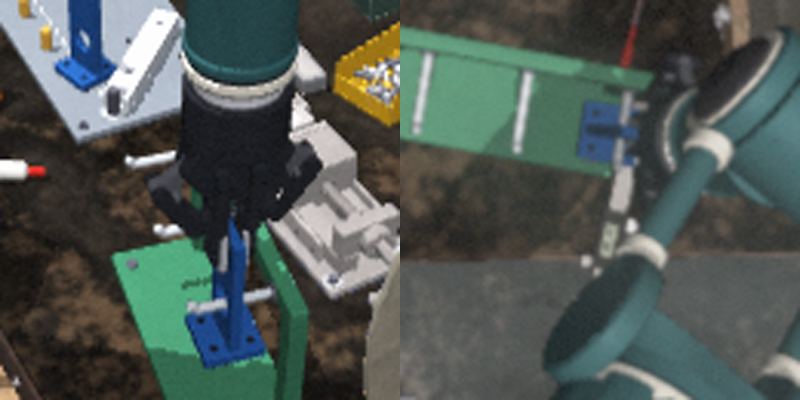

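The peg passes through the eye of the bracket: it enters on the left of the web at scene crop (195,307) and runs on to the crossbar at (270,295). I'll lower 12 mm and release.

step_arm(series=[0,0,0.006,0,0,0,0.012,0,0,0,0.012,0])

```text
time: 8.78
tool_pos: [0.3927, -0.314, 0.1813]
tcp_rot: [-2.43, -1.988, 0.001]
wrist_force: [0.0, -0.2, -2.3]
width: 0.098
grip_force: 49.5
```

step_arm(series=[0,0,0,0,0,0,0,0,0,0,0,0,0,0,0,0], gripper=0.45)

```text
time: 9.28
tool_pos: [0.3937, -0.3146, 0.1826]
tcp_rot: [2.431, 1.989, 0.0]
wrist_force: [-0.1, -0.3, 0.8]
width: 0.448
grip_force: 0.0
```

step_arm(series=[0,0,-0.04,0,0,0,-0.08,0,0,0,-0.1,0,0,0,-0.1,0])

```text
time: 9.78
tool_pos: [0.3943, -0.3151, 0.2838]
tcp_rot: [2.429, 1.988, 0.001]
wrist_force: [0.5, 0.0, -0.5]
width: 0.452
grip_force: 0.0
```

```bash
python3 plan.py .4972 .1455 .27 .3246 .4972 .1455 .095 .3246;python3 - <<'E'
from h import *
a=[]
for n,(r,c) in(("scene",(200,200)),("top",(200,320))):
    p=viewer.read_camera(n);a.append(cv2.resize(p["image"][r:r+130,c:c+130,::-1],(400,400),interpolation=cv2.INTER_CUBIC))
cv2.imwrite("pics/s4.png",np.hstack(a))
E
```

```text
t 9.8 at [ 0.3943 -0.3151  0.2838] phi -0.199 q [-0.72 -0.09  1.89  0.    1.34 -0.52] F [ 0.5  0.  -0.5]
-> [0.497 0.146 0.27  0.325] shift [0.4719 0.0098 0.0131] turn -0.5236
-> [0.497 0.146 0.095 0.325] shift [0.4722 0.0092 0.1881] turn -0.5236
```

View pics/s4.png

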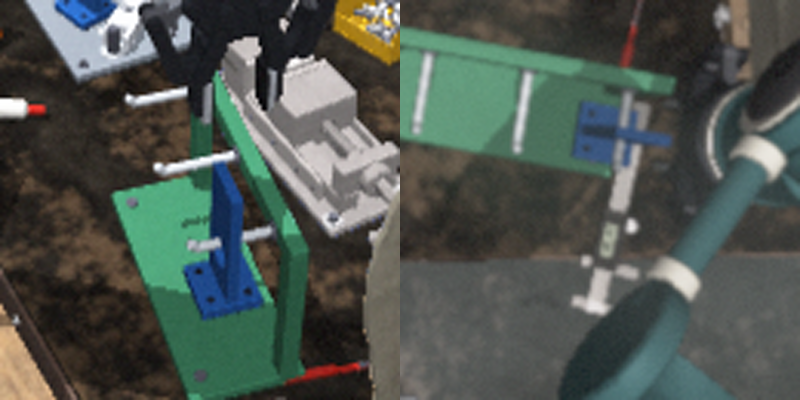

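Bracket 1 hangs on the right peg, in scene crop at (225,250). Now the second bracket.

step_arm(series=[0.059,0.001,0.013,-0.06,0.118,0.003,0.013,-0.13,0.177,0.004,0.013,-0.2,0.236,0.005,0.013,-0.26,0.295,0.006,0.013,-0.33,0.354,0.007,0.013,-0.4,0.413,0.009,0.013,-0.47,0.472,0.01,0.013,-0.524], gripper=0.5)

```text
time: 10.88
tool_pos: [0.4956, 0.1479, 0.2668]
tcp_rot: [-1.829, -2.552, 0.004]
wrist_force: [0.7, -0.8, 0.3]
width: 0.495
grip_force: 0.0
```

step_arm(series=[0,0,0,0,0,0,0,0])

```text
time: 11.12
tool_pos: [0.4955, 0.1459, 0.2672]
tcp_rot: [-1.831, -2.551, 0.005]
wrist_force: [-0.2, -0.3, -1.0]
width: 0.503
grip_force: 0.0
```

```bash
python3 plan.py .4972 .1455 .095 .3246; python3 - <<'E'
from fit import *
import json
# check web position from the scene camera: eye detection
p=viewer.read_camera("scene");B=json.load(open('m.json'))['B'][1]
w=tf(*B,[[0,0,.058]])[0];print(proj(p,w).round(1),[ (np.round(r["point"],1),round(r["score"],2)) for r in viewer.spot_point(p,"bracket_1_eye")[:5]])
E
```

```text
t 11.1 at [0.4955 0.1459 0.2672] phi 0.326 q [ 0.24 -0.06  1.89 -0.    1.31 -0.09] F [-0.2 -0.3 -1. ]
-> [0.497 0.146 0.095 0.325] shift [-0.0009  0.0022  0.1722] turn 0.0012
[227.5 191.5] [(array([186.4, 198. ]), 0.85), (array([271.8, 284.4]), 0.82)]
```

step_arm(series=[0,0.001,0.055,0,0,0.001,0.11,0,0,0.001,0.15,0,0,0.001,0.172,0,0,0.001,0.172,0])

```text
time: 11.85
tool_pos: [0.4954, 0.1445, 0.0951]
tcp_rot: [-1.834, -2.547, 0.006]
wrist_force: [-0.5, -0.7, -0.1]
width: 0.499
grip_force: 0.0
```

step_arm(series=[0,0,0,0,0,0,0,0,0,0,0,0,0,0,0,0,0,0,0,0,0,0,0,0], gripper=0, newtons=50)

```text
time: 12.6
tool_pos: [0.4991, 0.1466, 0.0991]
tcp_rot: [1.831, 2.55, 0.003]
wrist_force: [0.5, -1.9, 6.7]
width: 0.092
grip_force: 49.9
```

step_arm(series=[0,0,-0.05,0,0,0,-0.1,0,0,0,-0.155,0,0,0,-0.155,0,0,0,-0.155,0])

```text
time: 13.22
tool_pos: [0.4967, 0.1466, 0.2513]
tcp_rot: [-1.832, -2.551, 0.002]
wrist_force: [-0.3, -0.6, -3.1]
width: 0.098
grip_force: 49.8
```

```bash
python3 eye.py; python3 peg.py 2 .255 -.085
```

```text
scene expect [225.8 151.2] got [187.7 197.9] 0.84
top expect [210.6 204.8] got [206.2 252.4] 0.7
t 13.4 at [0.4961 0.1463 0.2497] phi 0.325 q [ 0.24 -0.05  1.91  0.    1.28 -0.09] F [-0.8 -0.3 -1.7]
-> [ 0.339 -0.218  0.255 -0.199] shift [-0.2946 -0.2654 -0.0042] turn 0.5238Traceback (most recent call last):
  File "eye.py", line 13, in <module>
    X=np.linalg.lstsq(np.vstack(A),np.hstack(b),rcond=None)[0];print("eye",X.round(4),"in tool",(M.T@(X-p)).round(4))
                      ~~~~~~~~~^^^
    return _nx.concatenate(arrs, 0, dtype=dtype, casting=casting)
           ~~~~~~~~~~~~~~~^^^^^^^^^^^^^^^^^^^^^^^^^^^^^^^^^^^^^^^
ValueError: need at least one array to concatenate
```

step_arm(series=[-0.037,-0.033,-0.02,0.06,-0.074,-0.066,-0.025,0.13,-0.111,-0.1,-0.025,0.2,-0.148,-0.133,-0.025,0.26,-0.185,-0.166,-0.025,0.33,-0.222,-0.2,-0.025,0.4,-0.26,-0.233,-0.025,0.47,-0.295,-0.265,-0.025,0.524])

```text
time: 14.42
tool_pos: [0.3393, -0.2187, 0.2761]
tcp_rot: [-2.432, -1.986, 0.001]
wrist_force: [0.4, -1.1, -1.7]
width: 0.093
grip_force: 50.1
```

step_arm(series=[0,0,0,0,0,0,0,0])

```text
time: 14.68
tool_pos: [0.3402, -0.2172, 0.2762]
tcp_rot: [-2.43, -1.987, -0.0]
wrist_force: [0.5, 1.0, -2.7]
width: 0.095
grip_force: 50.1
```

```bash
python3 eye.py; python3 peg.py 2 .195 -.085 -.012
```

```text
scene expect [233.5 232.6] got [233.4 247.5] 0.73
top expect [362.  266.8] got [391.  242.3] 0.47
one view: using y=0 plane
eye [ 0.3409 -0.2132  0.1847] in tool [0.0039 0.     0.0916]
t 14.9 at [ 0.341  -0.2165  0.277 ] phi -0.197 q [-0.63 -0.3   2.07  0.    1.37 -0.43] F [ 0.3 -0.8 -1.9]
-> [ 0.339 -0.218  0.195 -0.199] shift [-0.0015 -0.002   0.082 ] turn 0.002
-> [ 0.41  -0.232  0.195 -0.199] shift [-0.0017  0.071   0.0819] turn 0.002
```

step_arm(series=[0,0,0.04,0,0,0,0.081,0,0,0,0.081,0,0,0,0.081,0])

```text
time: 15.38
tool_pos: [0.3416, -0.2177, 0.1977]
tcp_rot: [2.429, 1.99, 0.001]
wrist_force: [0.3, -0.6, -2.2]
width: 0.098
grip_force: 50.2
```

```bash
python3 eye.py; python3 peg.py 2 .195 -.085 -.012;python3 - <<'E'
from h import *
a=[]
for n,(r,c) in(("scene",(180,190)),("top",(190,310))):
    p=viewer.read_camera(n);a.append(cv2.resize(p["image"][r:r+130,c:c+130,::-1],(400,400),interpolation=cv2.INTER_CUBIC))
cv2.imwrite("pics/s5.png",np.hstack(a))
E
```

```text
scene expect [234.8 256.5] got [237.9 263.2] 0.32
top expect [355.5 264.2] got [388.3 242.6] 0.68
one view: using y=0 plane
eye [ 0.3361 -0.2455  0.1627] in tool [-0.0283  0.      0.035 ]
t 15.6 at [ 0.3419 -0.2183  0.1983] phi -0.199 q [-0.63 -0.25  2.18  0.    1.2  -0.43] F [ 0.2  1.  -2.5]
-> [ 0.339 -0.218  0.195 -0.199] shift [ 0.0001 -0.0032  0.0033] turn 0.0001
-> [ 0.41  -0.232  0.195 -0.199] shift [0.0001 0.0698 0.0035] turn 0.0001
```

View pics/s5.png

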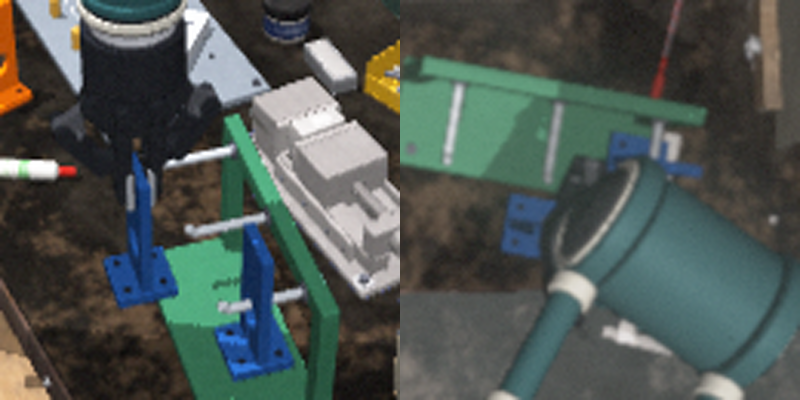

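The held bracket, at scene crop (140,230), hangs upright in front of the middle peg, whose tip is at (190,230). I'll insert it.

step_arm(series=[0,0.0,0.004,0,0,0.015,0.004,0,0,0.03,0.004,0,0,0.045,0.004,0,0,0.06,0.004,0,0,0.07,0.004,0,0,0.07,0.004,0])

```text
time: 16.55
tool_pos: [0.41, -0.2315, 0.1922]
tcp_rot: [-2.43, -1.99, 0.0]
wrist_force: [-1.0, 0.1, -2.7]
width: 0.097
grip_force: 50.1
```

```bash
python3 peg.py 2 .195 -.012;python3 - <<'E'
from h import *
a=[]
for n,(r,c) in(("scene",(180,190)),("top",(190,310))):
    p=viewer.read_camera(n);a.append(cv2.resize(p["image"][r:r+130,c:c+130,::-1],(400,400),interpolation=cv2.INTER_CUBIC))
cv2.imwrite("pics/s6.png",np.hstack(a))
E
```

```text
t 16.6 at [ 0.41   -0.2315  0.1922] phi -0.198 q [-0.57 -0.1   2.07 -0.    1.17 -0.37] F [-1.   0.1 -2.7]
-> [ 0.41  -0.232  0.195 -0.199] shift [-0.0004  0.0005 -0.0028] turn 0.0003
```

View pics/s6.png

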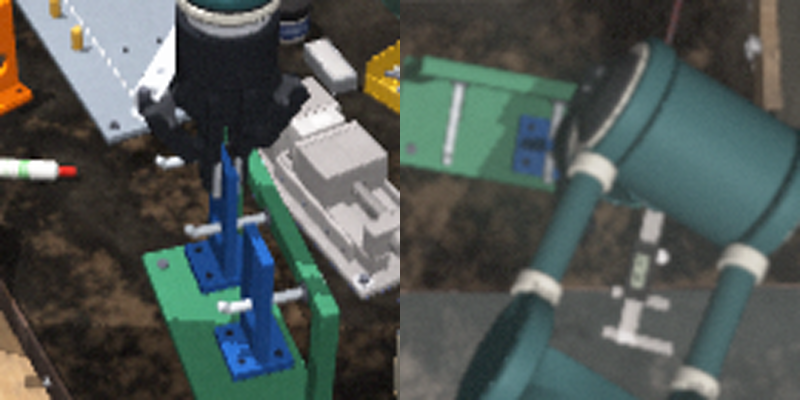

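The middle peg passes through the eye, with its tip at (190,230) and the web at (228,220). I'll lower and release.

step_arm(series=[0,0,0.006,0,0,0,0.012,0,0,0,0.012,0])

```text
time: 17.02
tool_pos: [0.409, -0.2314, 0.1808]
tcp_rot: [-2.431, -1.989, -0.0]
wrist_force: [-1.2, 1.8, 3.4]
width: 0.099
grip_force: 51.0
```

step_arm(series=[0,0,0,0,0,0,0,0,0,0,0,0,0,0,0,0], gripper=0.45)

```text
time: 17.52
tool_pos: [0.4093, -0.2314, 0.1802]
tcp_rot: [2.431, 1.99, 0.0]
wrist_force: [-0.3, 0.6, -0.6]
width: 0.452
grip_force: 0.0
```

step_arm(series=[0,0,-0.04,0,0,0,-0.08,0,0,0,-0.12,0,0,0,-0.12,0,0,0,-0.12,0,0,0,-0.12,0], gripper=0.45)

```text
time: 18.27
tool_pos: [0.4085, -0.2309, 0.2985]
tcp_rot: [-2.429, -1.988, 0.001]
wrist_force: [0.8, -0.4, 0.7]
width: 0.448
grip_force: 0.0
```

```bash
python3 - <<'E'
from plan import *
plan()
J=json.load(open('m.json'))['J']
for k in("post_left","post_right"):
    y=.165 if "left" in k else -.165
    print(k,tf(*J,[[-.045,y,.012]]).round(4))
print("marks",tf(*J,[[-.045,.02,.012],[-.045,-.02,.012]]).round(4).tolist())
a=[]
for n,(r,c,h,w) in(("scene",(180,190,130,130)),("top",(150,115,90,150))):
    p=viewer.read_camera(n);a.append(cv2.resize(p["image"][r:r+h,c:c+w,::-1],(400 if n=="scene" else 400,400 if n=="scene" else 240),interpolation=cv2.INTER_CUBIC))
    if n=="top": 
        cv2.imwrite("pics/raw_top.png",p["image"][:,:,::-1])
        im=cv2.resize(p["image"][155:235,120:253,::-1],None,fx=6,fy=6,interpolation=cv2.INTER_CUBIC);cv2.imwrite("pics/t7.png",im)
    for l in("bracket_1_eye","bar_left","bar_left_tip","bar_right","bar_right_tip"):
        for r in viewer.spot_point(p,l)[:4]:print(n,l,round(r["score"],2),np.round(r["point"],1),onz(p,r["point"],.012 if "bar" in l else .14).round(4))
a[1]=cv2.copyMakeBorder(a[1],0,160,0,0,cv2.BORDER_CONSTANT);cv2.imwrite("pics/s7.png",a[0])
E
```

```text
t 18.3 at [ 0.4085 -0.2309  0.2985] phi -0.199 q [-0.57 -0.17  1.93  0.    1.38 -0.37] F [ 0.8 -0.4  0.7]
post_left [[0.5068 0.4    0.012 ]]
post_right [[0.4906 0.0704 0.012 ]]
marks [[0.4997, 0.2552, 0.012], [0.4977, 0.2152, 0.012]]
scene bracket_1_eye 0.74 [270.3 283.7] [ 0.3825 -0.3203  0.14  ]
scene bracket_1_eye 0.65 [187.5 198.2] [0.3355 0.073  0.14  ]
scene bar_left 0.55 [206.2 163.2] [0.53   0.3942 0.012 ]
scene bar_left_tip 0.59 [239.  171.4] [0.6129 0.2895 0.012 ]
scene bar_right 0.63 [235.7 211.1] [0.5001 0.0941 0.012 ]
scene bar_right 0.19 [284.4 188.8] [0.7026 0.1224 0.012 ]
scene bar_right_tip 0.53 [251.1 188. ] [0.6036 0.1804 0.012 ]
top bracket_1_eye 0.52 [205.6 252.9] [0.3759 0.1673 0.14  ]
top bar_left 0.91 [131.6 202.6] [0.5194 0.394  0.012 ]
top bar_left 0.32 [196.1 209.1] [0.4975 0.2072 0.012 ]
top bar_left_tip 0.82 [171.2 167.3] [0.6206 0.2791 0.012 ]
top bar_right 0.94 [239.  206.1] [0.5041 0.083  0.012 ]
top bar_right 0.71 [194.8 211.1] [0.4917 0.211  0.012 ]
top bar_right_tip 0.85 [206.4 170.1] [0.6106 0.1765 0.012 ]
top bar_right_tip 0.19 [355.7 236.5] [ 0.4111 -0.2507  0.012 ]
```

View pics/t7.png

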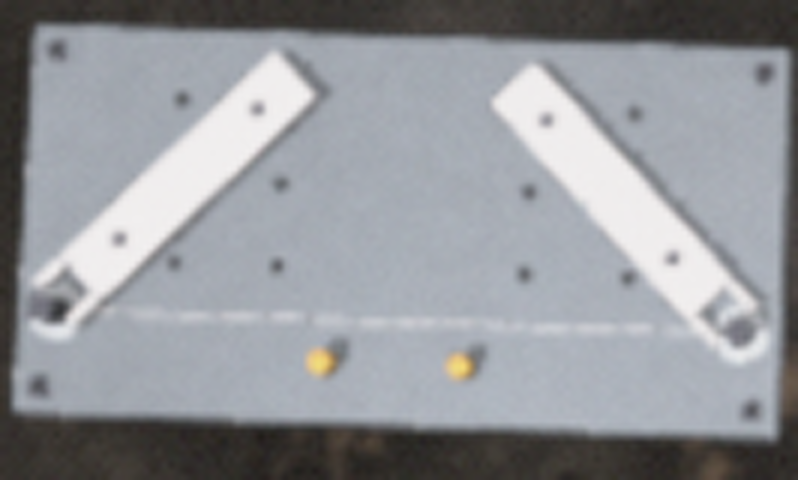

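Plate is clear, and both bars lie about 0.8 rad off the line. Their free ends are at (300,70) and (515,80). Now the bar poses by mask.

```bash
cat > bar.py <<'E'
from plan import *
def bars(p=None):
    p=p or viewer.read_camera("top");J=json.load(open('m.json'))['J'];out={}
    im=p["image"];h=cv2.cvtColor(cv2.resize(im,None,fx=4,fy=4,interpolation=cv2.INTER_CUBIC),cv2.COLOR_RGB2HSV)
    m0=((h[...,2]>200)&(h[...,1]<28)).astype(np.uint8)
    for s,y in(("left",.165),("right",-.165)):
        post=tf(*J,[[-.045,y,.012]])[0];m=m0.copy()
        jp=np.array([proj(p,q) for q in tf(*J,[[.12,.2*np.sign(y),.02],[.12,0,.02],[-.08,0,.02],[-.08,.2*np.sign(y),.02]])])
        k=np.zeros_like(m);cv2.fillConvexPoly(k,np.int32(jp*4+1.5),1);m*=k
        cv2.circle(m,tuple(np.int32(proj(p,post)*4+1.5)),int(.05*345*4),0,-1)
        m=cv2.morphologyEx(m,cv2.MORPH_OPEN,np.ones((17,17)))
        n,l,st,c=cv2.connectedComponentsWithStats(m);i=1+np.argmax(st[1:,4])
        ct=max(cv2.findContours((l==i).astype(np.uint8),0,1)[0],key=cv2.contourArea)[:,0]
        W=np.array([onz(p,(q-1.5)/4,.032)[:2] for q in ct.astype(float)])
        C,(w,hh),a=cv2.minAreaRect(np.float32(W*1000));bx=cv2.boxPoints((C,(w,hh),a))/1000
        C=np.array(C)/1000;d=bx[1]-bx[0] if np.hypot(*(bx[1]-bx[0]))>np.hypot(*(bx[2]-bx[1])) else bx[2]-bx[1];L=np.hypot(*d);d=d/L
        if d@(C-post[:2])<0:d=-d
        end=C+d*L/2;org=end-.150*d;e=org-post[:2];ang=np.arctan2(d[1],d[0])
        line=np.arctan2(*( -np.sign(y)*np.array([np.cos(J[2]),-np.sin(J[2])])))
        out[s]=dict(post=post[:2],org=org,d=d,ang=ang,line=line)
        print(s,"w,L",round(min(w,hh),1),round(L*1000),"origin-post",(e*1000).round(1),"along",round(e@d*1000,1),"side",round((d[0]*e[1]-d[1]*e[0])*1000,1),"ang",round(ang,3),"line",round(line,3),"tip",(org+.145*d).round(4),"mark",tf(*J,[[-.045,np.sign(y)*.02,0]])[0][:2].round(4))
    return out
if __name__=="__main__":
    b=bars()
    for s in("left","right"):
        g=b[s]["org"]+.075*b[s]["d"];phi=b[s]["ang"]+(np.pi/2 if s=="left" else -np.pi/2)
        plan([*g,.12,phi],[*g,.016,phi])
E
python3 bar.py
```

```text
left w,L 30.9 112 origin-post [10.3 -7.6] along 12.6 side 2.3 ang -0.816 line -1.62 tip [0.6165 0.2868] mark [0.4997 0.2552]
right w,L 31.3 116 origin-post [11.   9.8] along 14.7 side 0.0 ang 0.729 line 1.522 tip [0.6097 0.1768] mark [0.4977 0.2152]
t 18.9 at [ 0.4093 -0.2314  0.3003] phi -0.199 q [-0.57 -0.17  1.93 -0.    1.38 -0.37] F [-0.4 -0.5 -0. ]
-> [0.569 0.338 0.12  0.755] shift [0.5895 0.0435 0.1803] turn -0.9538
-> [0.569 0.338 0.016 0.755] shift [0.5895 0.0435 0.2843] turn -0.9538
t 18.9 at [ 0.4093 -0.2314  0.3003] phi -0.199 q [-0.57 -0.17  1.93 -0.    1.38 -0.37] F [-0.4 -0.5 -0. ]
-> [ 0.558  0.13   0.12  -0.842] shift [0.3838 0.0738 0.1803] turn 0.6428
-> [ 0.558  0.13   0.016 -0.842] shift [0.3838 0.0738 0.2843] turn 0.6428
```

View pics/s7.png

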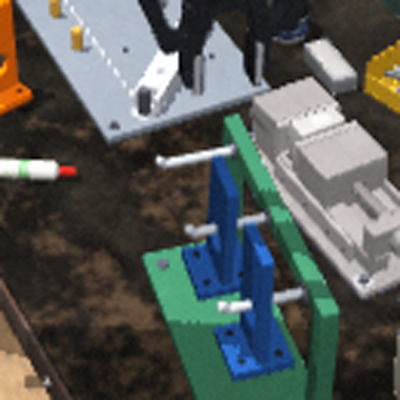

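Both brackets hang on pegs at (225,230) and (258,300). Right bar first.

step_arm(series=[0.055,0.01,0,0.09,0.11,0.02,0,0.18,0.165,0.03,0,0.27,0.22,0.042,0,0.36,0.275,0.053,0.03,0.45,0.33,0.063,0.08,0.54,0.384,0.074,0.13,0.643,0.384,0.074,0.18,0.643], gripper=0.75, newtons=40)

```text
time: 19.92
tool_pos: [0.5597, 0.1315, 0.1278]
tcp_rot: [2.934, 1.122, 0.009]
wrist_force: [0.9, 0.2, -0.2]
width: 0.749
grip_force: 0.0
```

step_arm(series=[0,0,0,0,0,0,0,0])

```text
time: 20.18
tool_pos: [0.5577, 0.1284, 0.1284]
tcp_rot: [2.935, 1.12, 0.001]
wrist_force: [0.8, 0.1, 0.0]
width: 0.75
grip_force: 0.0
```

```bash
python3 plan.py .558 .130 .016 -.842; python3 plan.py
```

```text
t 20.2 at [0.5577 0.1284 0.1284] phi -0.842 q [ 0.18  0.16  1.93 -0.    1.05  1.02] F [0.8 0.1 0. ]
-> [ 0.558  0.13   0.016 -0.842] shift [ 0.0012 -0.0011  0.1124] turn 0.0002
t 20.2 at [0.5577 0.1284 0.1284] phi -0.842 q [ 0.18  0.16  1.93 -0.    1.05  1.02] F [0.8 0.1 0. ]
```

step_arm(series=[0,0,0.04,0,0,0,0.08,0,0,0,0.1,0,0,0,0.107,0,0,0,0.107,0,0,0,0.107,0])

```text
time: 20.92
tool_pos: [0.5586, 0.1288, 0.022]
tcp_rot: [2.935, 1.119, 0.005]
wrist_force: [0.7, 0.5, -0.0]
width: 0.748
grip_force: 0.0
```

```bash
python3 plan.py; python3 bar.py | grep -v left; python3 plan.py
```

```text
t 20.9 at [0.5586 0.1288 0.022 ] phi -0.842 q [ 0.18  0.29  2.   -0.    0.85  1.03] F [ 0.7  0.5 -0. ]
right w,L 12.2 13 origin-post [  35.7 -100.9] along -100.2 side -37.3 ang 1.554 line 1.522 tip [0.5287 0.1145] mark [0.4977 0.2152]
t 21.0 at [0.5584 0.1288 0.0218] phi -0.842 q [ 0.18  0.29  2.   -0.    0.85  1.03] F [-0.3  1.3  0.1]
-> [0.569 0.338 0.12  0.748] shift [ 0.1471 -0.149  -0.098 ] turn -1.59
-> [0.569 0.338 0.016 0.748] shift [ 0.1469 -0.1491  0.006 ] turn -1.59
t 21.0 at [0.5584 0.1288 0.0218] phi -0.842 q [ 0.18  0.29  2.   -0.    0.85  1.03] F [-0.3  1.3  0.1]
-> [ 0.528  0.045  0.12  -0.017] shift [-0.0789  0.0425 -0.0983] turn -0.8252
-> [ 0.528  0.045  0.016 -0.017] shift [-0.0792  0.0423  0.0057] turn -0.8252
t 21.0 at [0.5584 0.1288 0.0218] phi -0.842 q [ 0.18  0.29  2.   -0.    0.85  1.03] F [-0.3  1.3  0.1]
```

step_arm(series=[0,0,0.005,0,0,0,0.005,0])

```text
time: 21.22
tool_pos: [0.5567, 0.1285, 0.015]
tcp_rot: [-2.935, -1.12, 0.001]
wrist_force: [-0.4, 0.7, 0.6]
width: 0.751
grip_force: 0.0
```

step_arm(series=[0,0,0,0,0,0,0,0,0,0,0,0,0,0,0,0,0,0,0,0], gripper=0, newtons=40)

```text
time: 21.85
tool_pos: [0.5571, 0.1287, 0.0154]
tcp_rot: [-2.935, -1.119, -0.001]
wrist_force: [-1.6, 1.0, 2.7]
width: 0.344
grip_force: 41.8
```

```bash
cat > push.py <<'E'
from plan import *
# direction from tool to post for pushing home, in tool axes
J=json.load(open('m.json'))['J'];y=.165 if sys.argv[1]=="left" else -.165
post=tf(*J,[[-.045,y,0]])[0];s,p,M=cur();phi=np.arctan2(M[1,1],M[0,1]);v=p[:2]-post[:2]
print("radius",np.hypot(*v).round(4),"post in tool",(M.T@np.array([*(post[:2]-p[:2]),0])).round(4),"z",p[2].round(4),"phi",phi.round(3),"phi left to line",(J[2]-phi).round(3),"F",s["wrist_force"].round(1),"F tool",(M.T@s["wrist_force"]).round(1))
E
python3 push.py right
```

```text
radius 0.0884 post in tool [-0.0884 -0.0008 -0.    ] z 0.0154 phi -0.842 phi left to line 0.793 F [-1.6  1.   2.7] F tool [-0.5 -1.8 -2.7]
```

step_arm(series=[-0.004,0,0,0,-0.008,0,0,0,-0.011,0,0,0,-0.013,0,0,0,-0.013,0,0,0])

```text
time: 22.48
tool_pos: [0.5472, 0.1196, 0.0154]
tcp_rot: [2.935, 1.119, -0.0]
wrist_force: [0.8, 0.9, 1.9]
width: 0.337
grip_force: 41.8
```

```bash
python3 push.py right
```

```text
radius 0.075 post in tool [-0.075  -0.0009  0.    ] z 0.0154 phi -0.842 phi left to line 0.793 F [0.8 0.9 1.9] F tool [ 1.2 -0.2 -1.9]
```

step_arm(series=[-0.001,0,0,0,-0.002,0,0,0,-0.003,0,0,0,-0.003,0,0,0])

```text
time: 22.98
tool_pos: [0.5472, 0.1194, 0.0157]
tcp_rot: [-2.935, -1.118, -0.008]
wrist_force: [6.2, 6.7, -3.4]
width: 0.337
grip_force: 41.2
```

```bash
python3 push.py right
```

```text
radius 0.0749 post in tool [-0.0749 -0.001  -0.0004] z 0.0157 phi -0.843 phi left to line 0.794 F [ 6.2  6.7 -3.4] F tool [ 9.  -0.9  3.4]
```

step_arm(series=[-0.0001,-0.0036,0,-0.05,-0.0004,-0.0072,0,-0.1,-0.0008,-0.0108,0,-0.15,-0.0014,-0.0144,0,-0.2,-0.0023,-0.0179,0,-0.25,-0.0032,-0.0214,0,-0.3,-0.0044,-0.0248,0,-0.35,-0.0057,-0.0282,0,-0.4])

```text
time: 23.98
tool_pos: [0.5251, 0.1368, 0.0161]
tcp_rot: [2.652, 1.682, 0.011]
wrist_force: [8.0, 6.5, -3.5]
width: 0.343
grip_force: 41.2
```

```bash
python3 push.py right
```

```text
radius 0.0748 post in tool [-0.0748 -0.0029 -0.0004] z 0.0161 phi -0.44 phi left to line 0.391 F [ 8.   6.5 -3.5] F tool [9.2 4.4 3.6]
```

step_arm(series=[-0.0001,-0.0036,0,-0.05,-0.0004,-0.0072,0,-0.1,-0.0008,-0.0108,0,-0.15,-0.0014,-0.0144,0,-0.2,-0.0023,-0.0179,0,-0.25,-0.0032,-0.0214,0,-0.3,-0.0044,-0.0248,0,-0.35,-0.0044,-0.0248,0,-0.35])

```text
time: 24.98
tool_pos: [0.5005, 0.1441, 0.0162]
tcp_rot: [2.319, 2.117, 0.011]
wrist_force: [6.5, 9.7, -3.3]
width: 0.339
grip_force: 41.2
```

```bash
python3 push.py right
```

```text
radius 0.0744 post in tool [-0.0744 -0.0032 -0.0003] z 0.0162 phi -0.091 phi left to line 0.042 F [ 6.5  9.7 -3.3] F tool [10.3  5.6  3.4]
```

step_arm(series=[0,-0.0015,0,-0.02,0,-0.003,0,-0.04,0,-0.004,0,-0.04,0,-0.004,0,-0.04])

```text
time: 25.48
tool_pos: [0.4969, 0.1445, 0.0163]
tcp_rot: [2.276, 2.162, 0.012]
wrist_force: [6.8, 9.6, -3.1]
width: 0.342
grip_force: 41.2
```

```bash
python3 push.py right
```

```text
radius 0.0744 post in tool [-0.0743 -0.0025 -0.0003] z 0.0163 phi -0.051 phi left to line 0.002 F [ 6.8  9.6 -3.1] F tool [9.9 6.3 3.1]
```

step_arm(series=[0,-0.001,0,0,0,-0.002,0,0,0,-0.003,0,0,0,-0.003,0,0])

```text
time: 25.98
tool_pos: [0.4955, 0.1446, 0.0165]
tcp_rot: [2.275, 2.16, 0.016]
wrist_force: [11.3, 8.6, -7.8]
width: 0.34
grip_force: 40.8
```

```bash
python3 push.py right
```

```text
radius 0.0743 post in tool [-0.0743 -0.001  -0.0003] z 0.0165 phi -0.052 phi left to line 0.003 F [11.3  8.6 -7.8] F tool [ 9.2 10.7  8. ]
```

step_arm(series=[0.001,0.002,0,0,0.002,0.003,0,0])

```text
time: 26.22
tool_pos: [0.4953, 0.1447, 0.0158]
tcp_rot: [2.277, 2.162, 0.004]
wrist_force: [3.3, 1.0, -0.1]
width: 0.342
grip_force: 41.8
```

step_arm(series=[0,0,0,0,0,0,0,0,0,0,0,0,0,0,0,0], gripper=0.65)

```text
time: 26.72
tool_pos: [0.4934, 0.1439, 0.015]
tcp_rot: [-2.278, -2.163, 0.001]
wrist_force: [-0.5, -0.1, -0.4]
width: 0.648
grip_force: 0.0
```

step_arm(series=[0,0,-0.05,0,0,0,-0.1,0,0,0,-0.15,0,0,0,-0.2,0,0,0,-0.2,0,0,0,-0.2,0])

```text
time: 27.48
tool_pos: [0.4935, 0.144, 0.2149]
tcp_rot: [-2.278, -2.163, 0.0]
wrist_force: [0.2, 0.2, 0.2]
width: 0.65
grip_force: 0.0
```

```bash
cat > look.py <<'E'
from bar import *
p=viewer.read_camera("top");img=p["image"][155:235,120:253,::-1]
try: bars(p)
except Exception as e: print(e)
cv2.imwrite("pics/"+sys.argv[1],cv2.resize(img,None,fx=6,fy=6,interpolation=cv2.INTER_CUBIC))
E
python3 look.py t8.png; python3 bar.py
```

```text
left w,L 30.9 112 origin-post [11.  -7.5] along 13.0 side 2.9 ang -0.82 line -1.62 tip [0.6167 0.2865] mark [0.4997 0.2552]
right w,L 15.0 15 origin-post [-140.6   58.6] along -141.2 side 57.0 ang -0.011 line 1.522 tip [0.495  0.1273] mark [0.4977 0.2152]
left w,L 31.3 112 origin-post [10.6 -7.3] along 12.6 side 2.7 ang -0.817 line -1.62 tip [0.6167 0.2869] mark [0.4997 0.2552]
right w,L 14.2 15 origin-post [-140.6   58.2] along -141.2 side 56.6 ang -0.011 line 1.522 tip [0.495 0.127] mark [0.4977 0.2152]
t 27.6 at [0.4925 0.1438 0.2133] phi -0.052 q [ 0.24 -0.03  1.96 -0.    1.21  0.29] F [ 0.7 -0.   1. ]
-> [0.569 0.338 0.12  0.754] shift [0.198  0.0664 0.0928] turn -0.8059
-> [0.569 0.338 0.016 0.754] shift [0.1981 0.0667 0.1968] turn -0.8059
t 27.6 at [0.4925 0.1438 0.2133] phi -0.052 q [ 0.24 -0.03  1.96 -0.    1.21  0.29] F [ 0.7 -0.   1. ]
-> [ 0.425  0.128  0.12  -1.582] shift [-0.0194 -0.0663  0.0935] turn 1.53
-> [ 0.425  0.128  0.016 -1.582] shift [-0.0193 -0.0659  0.1975] turn 1.53
```

View pics/t8.png

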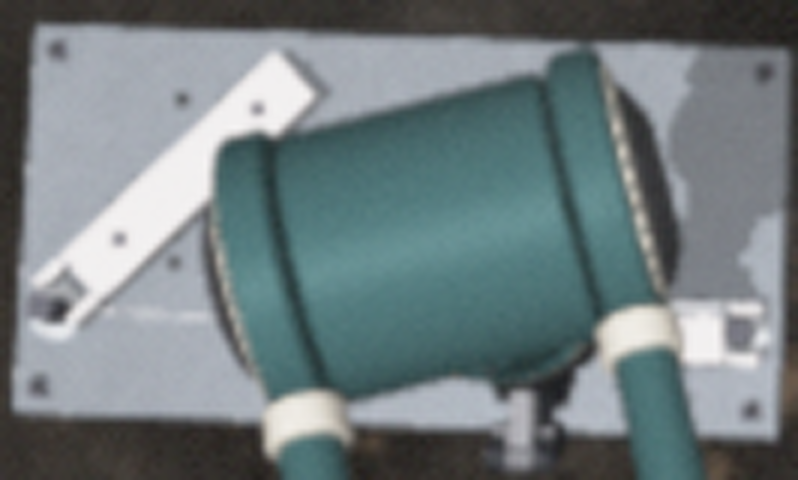

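The arm hides the free end of the right bar, but its fork is home on the post at (735,335). The left bar is unmoved, so I'll go to it.

step_arm(series=[0.03,0.01,0,-0.12,0.06,0.02,0,-0.24,0.09,0.03,0,-0.36,0.12,0.04,0,-0.48,0.16,0.053,0.02,-0.62,0.198,0.067,0.05,-0.74,0.198,0.067,0.09,-0.806,0.198,0.067,0.09,-0.806], gripper=0.75)

```text
time: 28.58
tool_pos: [0.5665, 0.3364, 0.1183]
tcp_rot: [-1.244, -2.876, 0.016]
wrist_force: [-0.2, 0.4, 0.6]
width: 0.747
grip_force: 0.0
```

step_arm(series=[0,0,0,0,0,0,0,0])

```text
time: 28.82
tool_pos: [0.5722, 0.3386, 0.1274]
tcp_rot: [1.249, 2.881, 0.004]
wrist_force: [0.1, -0.1, 1.4]
width: 0.755
grip_force: 0.0
```

```bash
python3 bar.py|grep -A0 -E "w,L"; python3 plan.py .569 .338 .016 .754;python3 plan.py
```

```text
left w,L 30.4 45 origin-post [-7.6 11.8] along -13.9 side 2.5 ang -0.82 line -1.62 tip [0.5981 0.3058] mark [0.4997 0.2552]
right w,L 29.8 77 origin-post [  1.3 -24.3] along -24.2 side -2.1 ang 1.538 line 1.522 tip [0.4967 0.191 ] mark [0.4977 0.2152]
t 28.9 at [0.5723 0.3386 0.1276] phi 0.753 q [ 0.5   0.32  1.73  0.    1.09 -0.26] F [0.5 0.6 0.2]
-> [0.569 0.338 0.016 0.754] shift [ 0.0019 -0.0032  0.1116] turn -0.0011
t 28.9 at [0.5723 0.3386 0.1276] phi 0.753 q [ 0.5   0.32  1.73  0.    1.09 -0.26] F [0.5 0.6 0.2]
```

step_arm(series=[0,-0.001,0.04,0,0,-0.002,0.08,0,0,-0.002,0.1,0,0,-0.002,0.107,0,0,-0.002,0.107,0,0,-0.002,0.107,0])

```text
time: 29.62
tool_pos: [0.571, 0.3378, 0.0202]
tcp_rot: [1.247, 2.881, 0.004]
wrist_force: [0.1, 0.4, 0.4]
width: 0.753
grip_force: 0.0
```

```bash
python3 push.py left
```

```text
radius 0.0893 post in tool [ 0.0892 -0.0042 -0.0001] z 0.0202 phi 0.754 phi left to line -0.803 F [0.1 0.4 0.4] F tool [ 0.3  0.3 -0.4]
```

step_arm(series=[0,0,0.004,0,0,0,0.004,0])

```text
time: 29.88
tool_pos: [0.5696, 0.3371, 0.0145]
tcp_rot: [1.248, 2.883, 0.0]
wrist_force: [-0.0, -0.3, 0.1]
width: 0.754
grip_force: 0.0
```

step_arm(series=[0,0,0,0,0,0,0,0,0,0,0,0,0,0,0,0,0,0,0,0], gripper=0, newtons=40)

```text
time: 30.5
tool_pos: [0.5696, 0.337, 0.0145]
tcp_rot: [1.248, 2.883, 0.0]
wrist_force: [-1.4, -0.3, 3.2]
width: 0.343
grip_force: 42.4
```

step_arm(series=[0.004,0,0,0,0.008,0,0,0,0.01,0,0,0,0.012,0,0,0,0.012,0,0,0])

```text
time: 31.12
tool_pos: [0.5615, 0.3461, 0.0145]
tcp_rot: [1.247, 2.883, 0.001]
wrist_force: [3.1, -2.6, 1.9]
width: 0.339
grip_force: 42.5
```

```bash
python3 push.py left
```

```text
radius 0.0768 post in tool [ 0.0767 -0.003  -0.    ] z 0.0145 phi 0.754 phi left to line -0.803 F [ 3.1 -2.6  1.9] F tool [-4.   0.4 -1.9]
```

step_arm(series=[0.001,0,0,0,0.002,0,0,0,0.003,0,0,0,0.004,0,0,0,0.004,0,0,0])

```text
time: 31.75
tool_pos: [0.5602, 0.3474, 0.0145]
tcp_rot: [1.246, 2.881, -0.001]
wrist_force: [6.9, -6.8, 3.0]
width: 0.336
grip_force: 42.4
```

```bash
python3 push.py left
```

```text
radius 0.0749 post in tool [ 0.0748 -0.0029 -0.0002] z 0.0145 phi 0.754 phi left to line -0.804 F [ 6.9 -6.8  3. ] F tool [-9.7  0.3 -3. ]
```

step_arm(series=[0.0001,-0.0036,0,0.05,0.0004,-0.0072,0,0.1,0.0008,-0.0108,0,0.15,0.0014,-0.0144,0,0.2,0.0023,-0.0179,0,0.25,0.0032,-0.0214,0,0.3,0.0044,-0.0248,0,0.35,0.0057,-0.0282,0,0.4])

```text
time: 32.75
tool_pos: [0.5362, 0.3321, 0.0145]
tcp_rot: [1.795, 2.573, 0.001]
wrist_force: [8.7, -9.0, 1.6]
width: 0.341
grip_force: 42.3
```

```bash
python3 push.py left
```

```text
radius 0.074 post in tool [ 0.0739 -0.0041 -0.0002] z 0.0145 phi 0.352 phi left to line -0.402 F [ 8.7 -9.   1.6] F tool [-11.4   5.1  -1.6]
```

step_arm(series=[0.0001,-0.0036,0,0.05,0.0004,-0.0072,0,0.1,0.0008,-0.0108,0,0.15,0.0014,-0.0144,0,0.2,0.0021,-0.0179,0,0.25,0.0029,-0.0214,0,0.3,0.0039,-0.0248,0,0.35,0.0039,-0.0248,0,0.35])

```text
time: 33.75
tool_pos: [0.5103, 0.3268, 0.0144]
tcp_rot: [2.216, 2.223, -0.002]
wrist_force: [6.3, -10.7, 3.7]
width: 0.342
grip_force: 42.8
```

step_arm(series=[0,-0.002,0,0.02,0,-0.004,0,0.04,0,-0.005,0,0.05,0,-0.005,0,0.05])

```text
time: 34.25
tool_pos: [0.5063, 0.3268, 0.0145]
tcp_rot: [2.27, 2.167, 0.001]
wrist_force: [9.0, -10.6, 3.0]
width: 0.344
grip_force: 42.5
```

```bash
python3 push.py left
```

```text
radius 0.0732 post in tool [ 0.0731 -0.0029 -0.0001] z 0.0145 phi -0.047 phi left to line -0.003 F [  9.  -10.6   3. ] F tool [-10.2   9.5  -2.9]
```

step_arm(series=[0,-0.001,0,0,0,-0.002,0,0,0,-0.003,0,0,0,-0.003,0,0])

```text
time: 34.75
tool_pos: [0.5046, 0.3269, 0.0145]
tcp_rot: [2.268, 2.166, 0.004]
wrist_force: [13.6, -10.6, -0.9]
width: 0.339
grip_force: 42.2
```

```bash
python3 push.py left
```

```text
radius 0.0731 post in tool [ 0.0731 -0.0012 -0.0001] z 0.0145 phi -0.046 phi left to line -0.003 F [ 13.6 -10.6  -0.9] F tool [-10.   14.1   1. ]
```

step_arm(series=[-0.001,0.002,0,0,-0.002,0.003,0,0])

```text
time: 35.0
tool_pos: [0.5048, 0.3268, 0.0145]
tcp_rot: [-2.273, -2.168, -0.001]
wrist_force: [1.3, -0.3, 2.3]
width: 0.341
grip_force: 42.7
```

step_arm(series=[0,0,0,0,0,0,0,0,0,0,0,0,0,0,0,0], gripper=0.65)

```text
time: 35.5
tool_pos: [0.5039, 0.3267, 0.0139]
tcp_rot: [-2.271, -2.17, 0.001]
wrist_force: [-0.1, 0.8, -0.1]
width: 0.651
grip_force: 0.0
```

step_arm(series=[0,0,-0.05,0,0,0,-0.1,0,0,0,-0.15,0,0.05,-0.03,-0.2,0,0.1,-0.06,-0.22,0,0.15,-0.1,-0.22,0,0.2,-0.13,-0.22,0,0.25,-0.16,-0.22,0])

```text
time: 36.5
tool_pos: [0.3571, 0.5811, 0.2347]
tcp_rot: [-2.272, -2.17, -0.001]
wrist_force: [1.5, 0.3, 0.3]
width: 0.65
grip_force: 0.0
```

```bash
python3 look.py t9.png; python3 plan.py
```

```text
left w,L 27.1 67 origin-post [ 0.3 28.8] along -28.8 side -0.1 ang -1.587 line -1.62 tip [0.5048 0.2838] mark [0.4997 0.2552]
right w,L 32.0 103 origin-post [-0.5  1. ] along 1.0 side 0.5 ang 1.511 line 1.522 tip [0.4987 0.2162] mark [0.4977 0.2152]
t 36.5 at [0.3522 0.5878 0.2342] phi -0.042 q [0.99 0.28 1.58 0.01 1.28 1.03] F [-1.4  5.1  0.5]
```

View pics/t9.png

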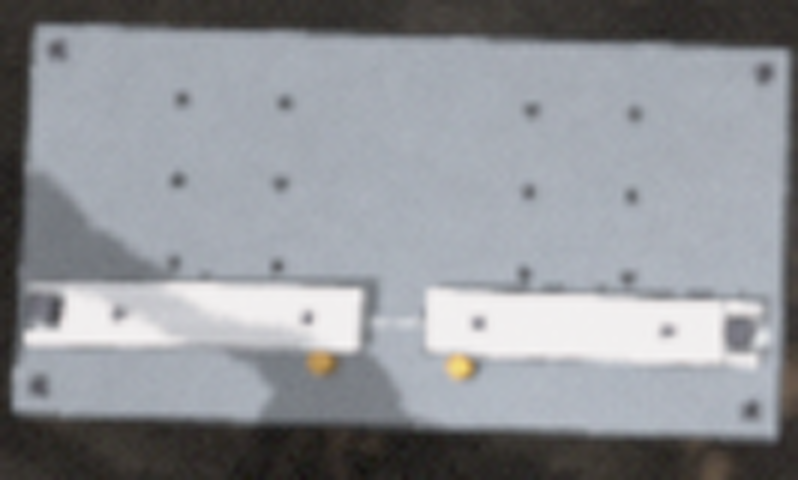

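Both bars lie along the line against their pins, at (320,362) and (460,366), with forks home. A shadow spoils the left bar's mask, so I'll compute its tip from the end corners (363,288) and (360,352).

```bash
python3 - <<'E'
from plan import *
p=viewer.read_camera("top");J=json.load(open('m.json'))['J']
f=lambda c:onz(p,np.array(c)/6-.42+[120,155],.032)[:2]
for s,cs,y in(("left",[(363,288),(360,352)],1),("right",[(425,288),(427,352)],-1)):
    e=(f(cs[0])+f(cs[1]))/2;mk=tf(*J,[[-.045,.02*y,0],[-.045,.165*y,0]])[:,:2];d=(mk[0]-mk[1])/.145
    print(s,"tip-mark mm",((e-.005*d-mk[0])*1000).round(1))
for n in("top","scene"):
    q=viewer.read_camera(n)
    for l in("bar_left","bar_left_tip","bar_right","bar_right_tip","bracket_1_eye"):
        print(n,l,[(onz(q,r["point"],.012 if "bar" in l else .14).round(3).tolist(),round(r["score"],2)) for r in viewer.spot_point(q,l)[:3]])
    if n=="scene":cv2.imwrite("pics/f.png",cv2.resize(q["image"][140:340,150:330,::-1],None,fx=3,fy=3,interpolation=cv2.INTER_CUBIC))
plan()
E
```

```text
left tip-mark mm [1.1 0.9]
right tip-mark mm [2.  0.2]
top bar_left [([0.51, 0.4, 0.012], 0.7), ([0.506, 0.255, 0.012], 0.17)]
top bar_left_tip [([0.505, 0.256, 0.012], 0.56)]
top bar_right [([0.49, 0.076, 0.012], 0.59)]
top bar_right_tip [([0.507, 0.217, 0.012], 0.98)]
top bracket_1_eye [([0.374, 0.171, 0.14], 0.6), ([0.543, 0.215, 0.14], 0.57)]
scene bar_left [([0.516, 0.404, 0.012], 0.7), ([0.457, -0.205, 0.012], 0.62)]
scene bar_left_tip [([0.506, 0.259, 0.012], 0.72)]
scene bar_right [([0.492, 0.072, 0.012], 0.64), ([0.513, 0.397, 0.012], 0.42)]
scene bar_right_tip [([0.491, 0.201, 0.012], 0.78)]
scene bracket_1_eye [([0.344, 0.066, 0.14], 0.96), ([0.383, -0.322, 0.14], 0.91)]
t 37.2 at [0.359  0.579  0.2344] phi -0.047 q [0.98 0.27 1.59 0.   1.28 1.03] F [0.8 1.1 0.2]
```

View pics/f.png

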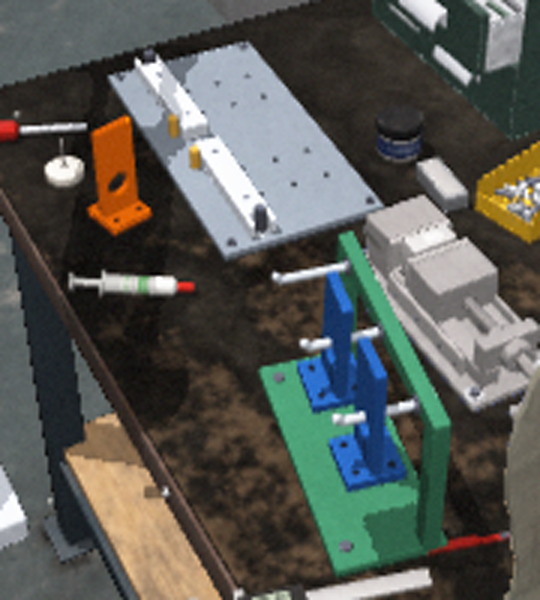

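Both brackets hang on pegs at (340,340) and (375,415). Both bars lie on the line with tips within about 2 mm of their marks, and the bystanders are untouched. Handing in.

```bash
python3 -c "
from workcell import job
print(job.finish_job())"
```

```text
the job is handed in; nothing more can be done
None
```

Job handed in: both blue brackets hang released on pegs, both bars are home on their posts and against their stop pins with tips about 2 mm from their marks, and the jar, oilstone and felt wheel weren't touched; the hand-in reported no verdict.

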